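Fetch the spice tin from behind the bottles and put it on the scale

ROBOT

A 6-joint arm with a two-finger parallel gripper is mounted at the origin on the work surface. World frame = base frame: x ahead of the robot, y to its left, z up, the work surface at z = 0. Lengths are in m, angles in rad, forces in N, time in s.
With the tool pointing down it reaches from about 0.3 to 0.775 m from the base axis. Payload 14.6 kg.
Tool frame: the origin (TCP) lies on the mounting face of the last link; the fingertips stand 199 mm ahead of it and the grasp point (between the pads) lies 180 mm ahead of it; z points along the fingers, y is the direction in which the jaws open and shut (so a half turn about z gives the same grasp; the last joint's range is limited). The gripper opens to 94 mm and grips with 3 to 60 N. Pads are 16 mm wide; open, the fingers measure 119 mm over their backs; the gripper's body (75 mm by 177 mm) begins 78 mm behind the grasp point.
Start: joints at [1.09, 0.3, 1.521, -0, 1.321, -0.067], TCP at [0.221, 0.504, 0.405] pointing down, gripper open.
Joint ranges: [-3.03, 3.03], [-0.79, 2.21], [0.23, 2.52], [-1.04, 4.18], [0, 3.07], [-2.55, 2.55]. Speed limits (rad/s): [2.22, 2.22, 2.57, 3.14, 3.14, 3.14].

INTERFACE

Orientations are given as [roll, pitch, yaw] about the fixed x, y, z axes, in that order (R = Rz(yaw) Ry(pitch) Rx(roll)).
In Python, from station import sensors, vision, job gives the robot as it stands. The module is installed in compiled form; this text tells all that it offers.
- The arm moves only by the tool arm_command, never from a script. Its argument "plan" is one flat list of numbers, 5 for each row, row after row: the closure, from -1 (fully open) to 1 (shut), so that 0 is half open, then the shift along the world's x, y, z scaled (see below), then the turn about the world's z scaled (see below). A call has 1 to 20 rows; each row is the pose to reach, as a shift and turn from the pose commanded when the call began; what a row does not reach only later rows make up. The controller multiplies each number of a shift by 400 mm and each number of a turn by 120 degrees. A row lasts 1/10 s, in which the tool goes at most 50 mm and 8.59 degrees, less where a joint would pass 70% of its speed; a pose out of reach is approached as far as the arm can. A call with a number of a shift or a turn outside -1 to 1 is refused whole. A call with a gripper value outside its range is refused whole. The fingers move at their own pace and stop on an object; "newtons" is the grip in N (left out, the last holds). Time passes only in rows, so rows that repeat a pose let the fingers close. It gives the time, the measured TCP pose, the force and the opening at its end, in the units of the state.
- sensors.get_obs(): the state, without advancing time (a new reading comes with each control period).
- vision.camera(name): name is "scene" or "top"; returns the picture (400x640x3 uint8, blue, green, red); there is no depth.
- vision.camera_params(name): a dict with "intrinsics" (3x3 intrinsics, pixels), "k1" (the pictures are not rectified: a ray, as slopes to the right and down, at radius r is drawn at 1 + k1 r^2 times it, then the intrinsics apply), "rvec" (rotation vector, rad) and "tvec" (3), from world to camera coordinates, as OpenCV has them. Camera axes: x right, y down, z forward; pixel columns grow to the right and rows downward; lengths in m; the calibration is good to about 2 mm. A picture is of the moment at which its call begins. camera_params takes no time and is no camera call.
- job.hand_in(): hands the job in, once; it reports no verdict.
Trained networks look in the newest picture that a camera, given by its name, has taken for a name from the list of things; names that differ only in an ending like _2 or _b are one class to them, and where a whole thing is asked for, a point or a joint stands for the part that bears it (a point fixed in the world has none). Each returns a list of dicts, best first, with "confidence" (0 to 1); they miss things now and then, are a little off and sometimes report something else, mostly with a low value. They report only what shows in the picture. A call takes as long as a camera call. They do not tell look-alikes from the thing itself.
- vision.search_frame(name, camera): "at" ([row, column] in pixels, amid what is visible of it).
- vision.silhouettes(name, camera): "mask" (400x640 bool, what is visible of it) and "at" ([row, column] in pixels, amid what is visible of it).
- vision.pinpoint(name, camera): "at" ([row, column] in pixels: a listed point, or the origin of a listed thing).
The state is a dict: "time_s": time; "qpos": joint angles; "joint_vel": joint speeds; "tau": joint torques, N m; "ee_pos": TCP position; "eef_rot": TCP orientation; "force": force on the tool from outside, world axes, zero at the start; "moment": the same for the moment, N m; "grip_width": finger opening in m.
Only numpy, scipy, OpenCV 4.12 (cv2) and the standard library are available. Lean on these libraries where they do the work, as an engineer would, in place of code of your own. Each camera call takes 0.05 s, during which the arm holds its last target.

TASK

The spice tin at the back of the rack is hemmed in by the round bottle, the square bottle and the pepper mill: first move these three, upright, to the grey side tray, so that all three stand there together while the tin stays put. Then stand the tin in the middle of the kitchen scale's round plate, and only after that put the two bottles and the mill back on the rack, each on the very spot where it stood at the start. Drop or tip nothing, and leave the loose bottle cap alone.

Things in the scene. Friction and masses are not known exactly. Their poses are not given: they have to be found in the camera images.
- rack: Fixed aluminium tray, 136 (its x) by 200 mm (y); origin: centre of its underside; +x away from the robot, yaw within 0.25 rad. Floor top 6 mm, rim 12 mm above the table. Black 60 mm discs mark four places at (x, y) mm: back (31, 0), (31, 62), (31, -62), front (-31, 0). The tin starts at (31, 0); which of the others stands where varies, within 5 mm of a disc's centre.
- tray: The side tray: fixed, grey plastic, 270 mm (its x) by 150 mm (its y), floor top 4 mm above the table, rim 14 mm above the table and 4 mm thick; origin at the centre of its underside, z up. Empty at the start; it lies to the robot's left or right.
- scale: Kitchen scale: fixed white body 190 mm (its x) by 150 mm (its y), 22 mm high, with a round steel plate of 124 mm on top and a dark display on its -x side. Origin at the centre of its underside, z up. It lies on the side opposite to the tray. The plate is rigid.
- plate (a point): Centre of the top face of the scale's round plate, 32 mm above the table and 18 mm from the scale's origin along the scale's +x.
- round_bottle: Loose round white plastic bottle, upright, 0.17 to 0.35 kg. Body 54 mm in diameter up to 92 mm, shoulder to 110 mm, then a straight round cap 30 mm in diameter from 110 to 150 mm (its top). Origin at the centre of its underside, z up.
- square_bottle: Loose square white plastic bottle, upright, 0.17 to 0.35 kg. Body 50 by 50 mm (along its x and y), 86 mm high, shoulder to 95 mm, then a straight round cap 30 mm in diameter from 95 to 136 mm (its top). Origin at the centre of its underside, z up.
- mill: Loose wooden pepper mill, upright, 0.15 to 0.31 kg. Foot 54 mm in diameter, waist 36 mm, swelling to 46 mm at 98 to 108 mm, then narrowing to a straight round knob 30 mm in diameter from 122 to 166 mm (its top). Origin at the centre of its underside, z up.
- tin: Loose round steel spice tin with lid, upright, about 0.14 kg: 46 mm in diameter up to 32 mm, its lid 48 mm in diameter from 32 to 45 mm (its top). Origin at the centre of its underside, z up. Only 8 to 14 mm or so separate it from its neighbours on the rack, too little for fingers.
- cap: Bystander: loose white bottle cap lying on the table in front of the rack, about 110 mm from the rack's origin, 38 mm in diameter, 14 mm high. Origin at the centre of its underside.
There are look-alikes about, which are no part of the job. Of the things shaped like the tin, the steel one is meant. What is shaped like the mill but green is not meant.

How it is judged:
By the outcome, as a careful person would: the job done as asked, in the order asked, and still so for the second after the job is handed in, with the robot touching nothing.
It also fails if it takes over 133 s, if anything falls off the work surface, if the arm or the gripper's body presses on something with over 40 N, if the wrist force passes 120 N, or if a joint passes its speed limit or range.

## Working session

There is one attempt and no reset: what is moved stays moved. The work goes in short steps, Python scripts to look and compute and a tool call to move; the robot and the scene stay as the last step left them, time stands still between calls to the robot, and variables do not carry over. Pictures are saved under pics/ and viewed, and the job is handed in when it is done.

Besides the shell and the picture viewer there is one more tool, called by a JSON object that holds its "api" and its "payload", one argument or row to a line. arm_command: Moves the arm, as the interface text tells. Its arguments: {"type":"object","properties":{"plan":{"type":"array"},"newtons":{"type":"number"}},"required":["plan"]}

```bash
mkdir -p pics; cat > h.py <<'E'
import numpy as np, cv2
from station import sensors, vision, job
def snap(cam,fn):
    im=vision.camera(cam); cv2.imwrite('pics/'+fn,im); return im
def P(cam):
    p=vision.camera_params(cam); K=np.array(p['intrinsics'],float);R=cv2.Rodrigues(np.array(p['rvec'],float))[0];t=np.array(p['tvec'],float).ravel()
    return K,p['k1'],R,t
def proj(cam,X):
    K,k,R,t=P(cam); X=np.atleast_2d(X); c=X@R.T+t; s=c[:,:2]/c[:,2:]; r2=(s**2).sum(1,keepdims=True); s=s*(1+k*r2)
    return np.c_[s[:,1]*K[1,1]+K[1,2], s[:,0]*K[0,0]+K[0,2]]  # row,col
def back(cam,rc,z):
    K,k,R,t=P(cam); rc=np.atleast_2d(rc).astype(float); d=np.c_[(rc[:,1]-K[0,2])/K[0,0],(rc[:,0]-K[1,2])/K[1,1]]
    s=d.copy()
    for _ in range(30): s=d/(1+k*(s**2).sum(1,keepdims=True))
    v=np.c_[s,np.ones(len(s))]@R; C=-R.T@t
    return C+v*((z-C[2])/v[:,2])[:,None]
E
python3 - <<'E'
from h import *
o=sensors.get_obs()
print({k:np.round(v,3) for k,v in o.items()})
for c in('scene','top'):
    snap(c,c+'0.png'); K,k,R,t=P(c); print(c,K[0,0],k,'cam at',-R.T@t)
    for n in ['rack','tray','scale','plate','round_bottle','square_bottle','mill','tin','cap']:
        try:
            for d in vision.pinpoint(n,c): 
                z=0.032 if n=='plate' else 0
                print(n,np.round(d['at'],1),round(d['confidence'],2),np.round(back(c,d['at'],z)[0],3))
        except Exception as e: print(n,e)
E
```

```text
{'time_s': np.float64(0.0), 'qpos': array([ 1.09 ,  0.3  ,  1.522, -0.   ,  1.321, -0.067]), 'joint_vel': array([ 0.001,  0.001,  0.001, -0.001,  0.   , -0.001]), 'tau': array([ 1.0000e-03, -5.3181e+01, -3.5274e+01,  7.1000e-02,  2.4000e-02,
       -0.0000e+00]), 'ee_pos': array([0.221, 0.504, 0.404]), 'eef_rot': array([-3.14 , -0.   ,  2.728]), 'force': array([0.089, 0.932, 0.487]), 'moment': array([-0.042,  0.018, -0.03 ]), 'grip_width': np.float64(0.094)}
scene 509.87201446229443 -0.11394856224396518 cam at [1.37386236 0.32011848 0.77278641]
rack [216.7 337.8] 0.75 [0.567 0.033 0.   ]
tray [163.6 218.4] 0.68 [ 0.506 -0.32   0.   ]
scale [230.1 463. ] 0.9 [0.494 0.304 0.   ]
plate [222.5 464.7] 0.82 [0.505 0.303 0.032]
round_bottle [204.3 338.9] 0.69 [0.526 0.02  0.   ]
round_bottle [221.1 330. ] 0.64 [ 0.588  0.023 -0.   ]
square_bottle [216.7 305.2] 0.91 [ 0.598 -0.034 -0.   ]
mill [222.3 360. ] 0.91 [ 0.564  0.085 -0.   ]
mill [272.2 409.5] 0.64 [0.663 0.228 0.   ]
tin [258.3 325.3] 0.78 [0.697 0.057 0.   ]
tin [219.2 328.6] 0.62 [0.584 0.017 0.   ]
tin [229.3 464.8] 0.37 [0.489 0.307 0.   ]
top 364.35662482817906 0.009089577254629859 cam at [ 0.44792002 -0.00981832  0.86634003]
rack [204.7 320.4] 0.91 [0.563 0.02  0.   ]
tray [230.1 467. ] 0.75 [ 0.492 -0.321  0.   ]
scale [237.7 205. ] 0.78 [0.493 0.298 0.   ]
plate [229.7 197.7] 0.95 [0.51  0.304 0.032]
round_bottle [217.3 320.1] 0.65 [0.533 0.022 0.   ]
square_bottle [186.8 343.8] 0.73 [ 0.605 -0.037  0.   ]
mill [195.4 293.5] 0.87 [0.588 0.085 0.   ]
mill [168.3 238.9] 0.64 [0.66  0.218 0.   ]
mill [229.6 467.9] 0.33 [ 0.493 -0.324 -0.   ]
tin [150.9 303.6] 0.91 [0.698 0.058 0.   ]
tin [192.5 318.2] 0.62 [0.593 0.025 0.   ]
cap [251.1 322.2] 0.74 [0.453 0.019 0.   ]
```

View pics/scene0.png

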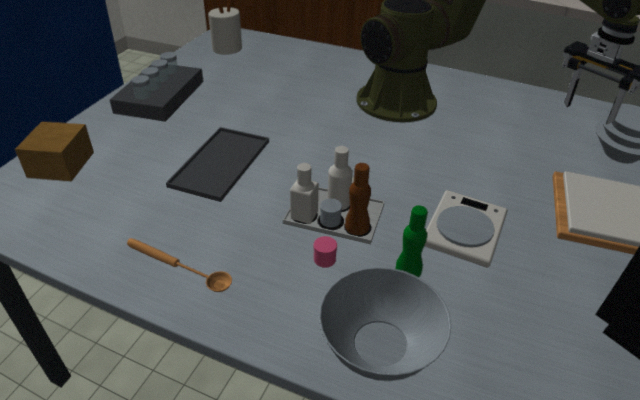

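View pics/top0.png

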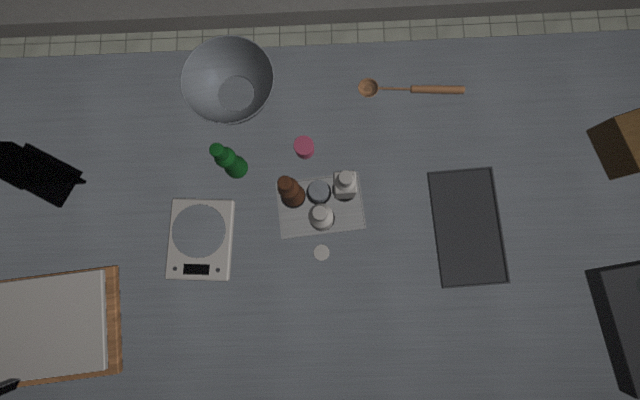

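```bash
python3 - <<'E'
import cv2
a=cv2.imread('pics/top0.png')[120:270,230:390]; cv2.imwrite('pics/topc.png',cv2.resize(a,None,fx=3.9,fy=3.9,interpolation=cv2.INTER_CUBIC))
a=cv2.imread('pics/scene0.png')[120:290,260:430]; cv2.imwrite('pics/scenec.png',cv2.resize(a,None,fx=3.5,fy=3.5,interpolation=cv2.INTER_CUBIC))
E
```

```text
(no output)
```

View pics/topc.png

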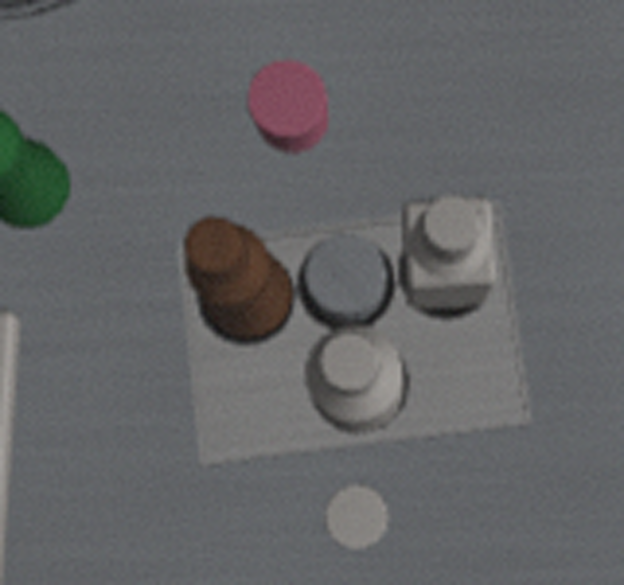

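View pics/scenec.png

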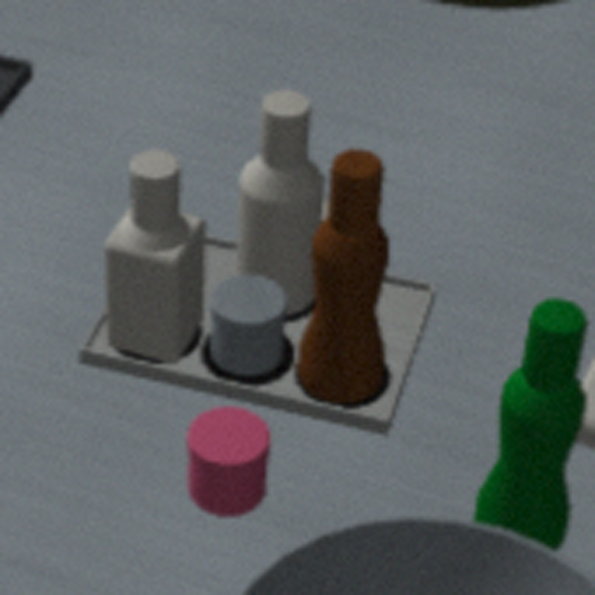

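The pictures show these things:

- **Tins:** the steel one is at top (191,318), inside the rack between the bottles. The pink one is at (148,304), outside the rack. The steel one is meant.
- **Mills:** the brown one is at top (193,291) on the rack. The green one is at (160,230), off the rack, and isn't meant.
- **Rack:** the round bottle is in front at (216,321) and the square bottle at the right back at (184,345).
- **Other things:** the cap is at (253,322), the tray on the right around (228,467), and the scale on the left.

Next I'll fit poses precisely from the silhouettes.

```bash
cat >> h.py <<'E'
PROF={'round_bottle':[(0,27),(92,27),(110,15),(150,15)],'mill':[(0,27),(50,18),(98,23),(108,23),(122,15),(166,15)],'tin':[(0,23),(32,23),(32,24),(45,24)],
'square_bottle':[(95,15),(136,15)]}
def render(cam,n,x,y,z0,yaw=0,sc=4):
    prof=np.array(PROF[n],float)/1000; a=np.linspace(0,2*np.pi,40)
    m=np.zeros((400*sc,640*sc),np.uint8); rings=[]
    def ring(h,r): return np.c_[x+r*np.cos(a),y+r*np.sin(a),np.full(40,z0+h)]
    def hull(X):
        p=proj(cam,X)[:,::-1]; p=(p+0.5)*sc-0.5
        cv2.fillConvexPoly(m,cv2.convexHull(np.round(p).astype(np.int32)),1)
    for (h1,r1),(h2,r2) in zip(prof[:-1],prof[1:]): hull(np.r_[ring(h1,r1),ring(h2,r2)])
    if n=='square_bottle':
        c,s=np.cos(yaw),np.sin(yaw); q=np.array([[1,1],[1,-1],[-1,-1],[-1,1]])*.025@np.array([[c,s],[-s,c]])
        b=lambda h:np.c_[q+[x,y],np.full(4,z0+h)]
        hull(np.r_[b(0),b(.086)]); hull(np.r_[b(.086),ring(.095,.015)])
    return cv2.resize(m.astype(np.float32),(640,400),interpolation=cv2.INTER_AREA)
def masks(n,cams=('scene','top')): return {c:vision.silhouettes(n,c) for c in cams}
def fit(n,ms,p0,z0,yaw=None):
    from scipy.optimize import minimize
    def cost(p,cams=ms.keys()):
        return sum(np.abs(render(c,n,p[0],p[1],z0,p[2] if len(p)>2 else 0)-ms[c]).sum()/ms[c].sum() for c in cams)
    out={}
    for cs in [list(ms)]+[[c] for c in ms]:
        p=list(p0)+([yaw] if yaw is not None else [])
        d=np.diag([.006,.006]+([.1] if yaw is not None else [])); S=np.vstack([p]+[np.array(p)+e for e in d])
        r=minimize(cost,p,args=(cs,),method='Nelder-Mead',options=dict(initial_simplex=S,xatol=1e-4,fatol=1e-4,maxiter=90))
        out['+'.join(cs)]=(np.round(r.x,4),round(r.fun,3))
    return out
E
python3 - <<'E'
from h import *
for c in('scene','top'): vision.camera(c)
g={'round_bottle':(.53,.022),'square_bottle':(.602,-.036),'mill':(.588,.085),'tin':(.592,.022)}
for n,p in g.items():
    ms={}
    for c in('scene','top'):
        w=proj(c,[p[0],p[1],.05])[0]
        l=vision.silhouettes(n,c)
        l=[d for d in l if np.hypot(*(np.array(d['at'])-w))<22]
        if l: ms[c]=l[0]['mask'].astype(np.float32); print(n,c,l[0]['confidence'],ms[c].sum())
        if l: np.save(f'm_{n}_{c}.npy',l[0]['mask'])
    print(n,fit(n,ms,p,.006,.1 if n[0]=='s' else None))
E
```

```text
round_bottle scene 0.82 1117.0
round_bottle top 0.84 538.0
round_bottle {'scene+top': (array([0.5259, 0.0175]), np.float64(0.264)), 'scene': (array([0.5261, 0.0168]), np.float64(0.181)), 'top': (array([0.5258, 0.0188]), np.float64(0.066))}
square_bottle scene 0.8 1261.0
square_bottle top 0.6 627.0
square_bottle {'scene+top': (array([ 0.5995, -0.0364,  0.0695]), np.float64(0.234)), 'scene': (array([ 0.5979, -0.0372,  0.1962]), np.float64(0.115)), 'top': (array([ 0.5996, -0.0363,  0.0032]), np.float64(0.079))}
mill top 0.88 618.0
mill {'top': (array([0.5862, 0.0849]), np.float64(0.073))}
tin scene 0.89 519.0
tin top 0.8 355.0
tin {'scene+top': (array([0.5914, 0.0228]), np.float64(0.209)), 'scene': (array([0.5922, 0.0233]), np.float64(0.11)), 'top': (array([0.5919, 0.0228]), np.float64(0.104))}
```

```bash
python3 - <<'E'
from h import *
def rect(n,c,z):
    l=vision.silhouettes(n,c)
    for d in l[:1]:
        m=d['mask'].astype(np.uint8); k=cv2.findContours(m,0,cv2.CHAIN_APPROX_NONE)[0]; k=max(k,key=cv2.contourArea)[:,0,:]
        h=cv2.convexHull(k)[:,0,:]
        X=back(c,h[:,::-1],z)[:,:2]
        (cx,cy),(w,hh),a=cv2.minAreaRect((X*1000).astype(np.float32)); print(n,c,round(d['confidence'],2),cx,cy,w,hh,a)
for c in('scene','top'):
    vision.camera(c)
    rect('rack',c,.012);rect('tray',c,.014);rect('scale',c,.022)
    for d in vision.pinpoint('plate',c)[:1]: print('plate',c,d['confidence'],back(c,d['at'],.032))
E
```

```text
rack scene 0.8 568.2028198242188 23.87859344482422 147.00181579589844 200.887939453125 5.4909348487854
tray scene 0.72 505.18743896484375 -313.68499755859375 290.6700134277344 163.58212280273438 3.727665901184082
scale scene 0.81 500.69915771484375 306.0379638671875 151.81430053710938 208.289794921875 86.91961669921875
plate scene 0.65 [[0.6058769  0.10020542 0.032     ]]
rack top 0.9 561.2615966796875 21.202621459960938 138.68243408203125 201.2132110595703 5.649142742156982
tray top 0.91 500.5792236328125 -317.555908203125 272.00714111328125 159.8304901123047 2.7195849418640137
scale top 0.72 490.4317321777344 301.6628112792969 153.0192108154297 189.63571166992188 86.06578826904297
plate top 0.97 [[0.5027485  0.30380423 0.032     ]]
```

{"api": "arm_command", "payload": {
  "plan": [-0.4,0.1,-0.1,0.02,-0.05,-0.4,0.2,-0.2,0.02,-0.1,-0.4,0.3,-0.3,0.02,-0.15,-0.4,0.4,-0.4,0.02,-0.2,-0.4,0.5,-0.5,0.02,-0.25,-0.4,0.6,-0.6,0.02,-0.3,-0.4,0.7,-0.7,0.02,-0.35,-0.4,0.8,-0.8,0.02,-0.4,-0.4,0.9,-0.9,0.02,-0.45,-0.4,0.945,-0.95,0.02,-0.5,-0.4,0.945,-0.95,0.02,-0.5,-0.4,0.945,-0.95,0.02,-0.5,-0.4,0.945,-0.95,0.02,-0.5,-0.4,0.945,-0.95,0.02,-0.5],
  "newtons": 35
}}

```text
time_s: 3.4
ee_pos: [0.5986, 0.1243, 0.4127]
eef_rot: [-3.141, -0.0, 1.682]
force: [-0.1, -0.4, -0.3]
grip_width: 0.0658
```

```bash
python3 - <<'E'
from h import *
for f,c in(('top0','top'),('scene0','scene')):
    im=cv2.imread(f'pics/{f}.png')
    X=proj(c,[[.507+ .062*np.cos(a),.302+.062*np.sin(a),.032] for a in np.linspace(0,6.28,60)])
    r0,c0=X.min(0).astype(int)-22; r1,c1=X.max(0).astype(int)+22
    k=6; z=cv2.resize(im[r0:r1,c0:c1],None,fx=k,fy=k,interpolation=cv2.INTER_CUBIC)
    cv2.polylines(z,[np.round((X[:,::-1]-[c0,r0]+.5)*k-.5).astype(np.int32)],True,(0,0,255),1)
    if z.shape[1]>390: z=z[:, :390] if 0 else cv2.resize(z,None,fx=.65,fy=.65)
    z=cv2.convertScaleAbs(z,alpha=1.6); cv2.imwrite(f'pics/pl_{c}.png',z); print(z.shape)
a=cv2.imread('pics/pl_top.png');b=cv2.imread('pics/pl_scene.png');h=max(a.shape[0],b.shape[0])
o=np.zeros((h,a.shape[1]+b.shape[1],3),np.uint8);o[:a.shape[0],:a.shape[1]]=a;o[:b.shape[0],a.shape[1]:]=b
if o.shape[1]>800:o=cv2.resize(o,None,fx=800/o.shape[1],fy=800/o.shape[1])
cv2.imwrite('pics/pl.png',o)
E
```

```text
(382, 378, 3)
(324, 394, 3)
```

View pics/pl.png

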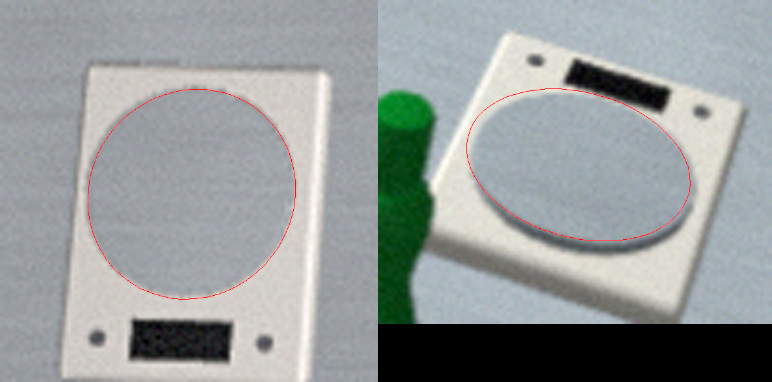

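{"api": "arm_command", "payload": {
  "plan": [-0.4,0.001,-0.1,0,0,-0.4,0.001,-0.2,0,0,-0.4,0.001,-0.3,0,0,-0.4,0.001,-0.4,0,0,-0.4,0.001,-0.4,-0.05,0,-0.4,0.001,-0.4,-0.1,0,-0.4,0.001,-0.4,-0.15,0,-0.4,0.001,-0.4,-0.2,0,-0.4,0.001,-0.4,-0.24,0,-0.4,0.001,-0.4,-0.27,0,-0.4,0.001,-0.4,-0.27,0,-0.4,0.001,-0.4,-0.27,0]
}}

```text
time_s: 4.6
ee_pos: [0.5996, -0.036, 0.3054]
eef_rot: [3.141, 0.0, 1.681]
force: [1.2, 0.5, 0.8]
grip_width: 0.066
```

{"api": "arm_command", "payload": {
  "plan": [0,0,0,0,0,0.2,0,0,0,0,0.4,0,0,0,0,0.6,0,0,0,0,0.6,0,0,0,0,0.6,0,0,0,0,0.6,0,0,0,0]
}}

```text
time_s: 5.3
ee_pos: [0.5996, -0.0365, 0.3047]
eef_rot: [3.141, 0.0, 1.681]
force: [-0.2, 0.3, 1.2]
grip_width: 0.0296
```

{"api": "arm_command", "payload": {
  "plan": [0.6,0,0,0.02,0,0.6,0,0,0.06,0,0.6,0,0,0.12,0,0.6,0,0,0.18,0,0.6,-0.001,-0.02,0.22,0,0.6,-0.003,-0.07,0.22,0,0.6,-0.006,-0.14,0.22,0,0.6,-0.01,-0.22,0.22,0,0.6,-0.013,-0.3,0.22,0,0.6,-0.017,-0.38,0.22,0,0.6,-0.02,-0.46,0.22,0,0.6,-0.024,-0.54,0.22,0,0.6,-0.027,-0.61,0.22,0,0.6,-0.03,-0.66,0.22,0,0.6,-0.031,-0.685,0.22,0,0.6,-0.031,-0.69,0.2,0,0.6,-0.031,-0.69,0.16,0,0.6,-0.031,-0.69,0.11,0,0.6,-0.031,-0.69,0.07,0,0.6,-0.031,-0.69,0.04,0]
}}

```text
time_s: 7.3
ee_pos: [0.5874, -0.3111, 0.319]
eef_rot: [-3.14, -0.001, 1.682]
force: [1.1, 0.5, -3.4]
grip_width: 0.0294
```

```bash
python3 - <<'E'
from h import *
im=snap('scene','s1.png')
E
```

```text
(no output)
```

View pics/s1.png

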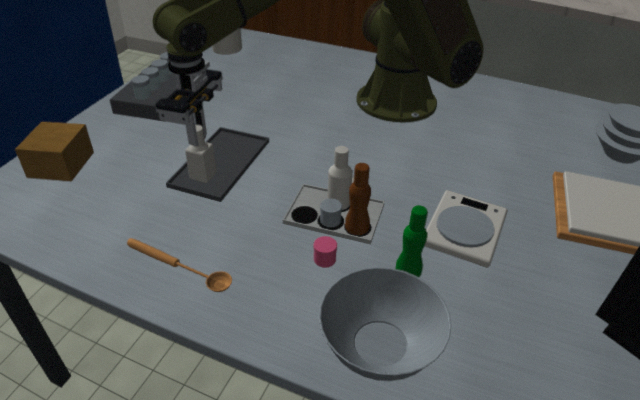

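The square bottle hangs upright over the tray's far end, around (165,202). The rest of the rack is unchanged.

{"api": "arm_command", "payload": {
  "plan": [0.6,0,0,-0.015,0,0.6,0,0,-0.03,0,0.6,0,0,-0.04,0,0.6,0,0,-0.045,0,0.6,0,0,-0.045,0,0.6,0,0,-0.045,0]
}}

```text
time_s: 7.95
ee_pos: [0.5872, -0.3125, 0.3029]
eef_rot: [3.141, 0.0, 1.681]
force: [-0.6, 0.4, -3.1]
grip_width: 0.0295
```

{"api": "arm_command", "payload": {
  "plan": [0.6,0,0,-0.002,0,0.6,0,0,-0.004,0,0.6,0,0,-0.004,0,0.6,0,0,-0.004,0]
}}

```text
time_s: 8.35
ee_pos: [0.5872, -0.3125, 0.3027]
eef_rot: [3.14, 0.001, 1.681]
force: [-2.3, 1.8, 7.7]
grip_width: 0.0296
```

{"api": "arm_command", "payload": {
  "plan": [0.3,0,0,0,0,0.1,0,0,0,0,-0.1,0,0,0,0,-0.3,0,0,0,0,-0.3,0,0,0,0,-0.3,0,0,0,0,-0.3,0,0,0.04,0,-0.3,0,0,0.1,0,-0.3,0,0,0.18,0,-0.3,0,0,0.27,0,-0.3,0,0,0.27,0]
}}

```text
time_s: 9.45
ee_pos: [0.5869, -0.3123, 0.4161]
eef_rot: [3.134, 0.006, 1.681]
force: [0.5, -0.0, 1.3]
grip_width: 0.061
```

```bash
python3 - <<'E'
from h import *
snap('top','t2.png')
o=sensors.get_obs();print(np.round(o['ee_pos'],4),o['force'])
E
```

```text
[ 0.587  -0.3123  0.4128] [ 0.78343036  0.06952132 -0.54692392]
```

View pics/t2.png

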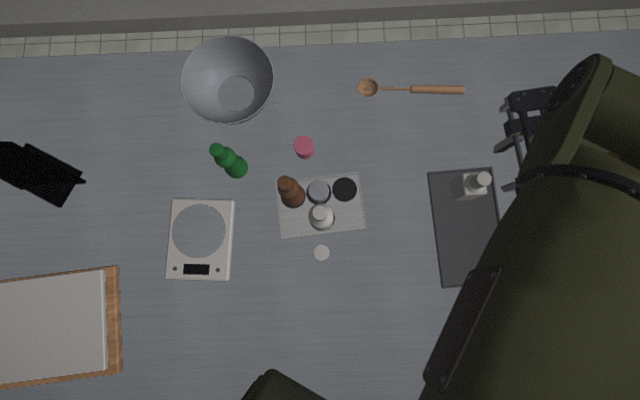

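{"api": "arm_command", "payload": {
  "plan": [-0.3,-0.018,0.1,0,0,-0.3,-0.037,0.2,0,0,-0.3,-0.055,0.3,0,0,-0.3,-0.074,0.4,0,0,-0.3,-0.092,0.5,0,0,-0.3,-0.111,0.6,0,0,-0.3,-0.13,0.7,0,0,-0.3,-0.145,0.79,0,0,-0.3,-0.1525,0.825,0,0,-0.3,-0.1525,0.825,0,0,-0.3,-0.1525,0.825,-0.06,0,-0.3,-0.1525,0.825,-0.12,0,-0.3,-0.1525,0.825,-0.17,0,-0.3,-0.1525,0.825,-0.21,0,-0.3,-0.1525,0.825,-0.226,0,-0.3,-0.1525,0.825,-0.226,0,-0.3,-0.1525,0.825,-0.226,0]
}}

```text
time_s: 11.2
ee_pos: [0.5264, 0.017, 0.3193]
eef_rot: [3.141, 0.0, 1.68]
force: [1.0, -0.4, 0.3]
grip_width: 0.0614
```

{"api": "arm_command", "payload": {
  "plan": [0,0,0,0,0,0.2,0,0,0,0,0.4,0,0,0,0,0.6,0,0,0,0,0.6,0,0,0,0,0.6,0,0,0,0,0.6,0,0,0,0]
}}

```text
time_s: 11.9
ee_pos: [0.5262, 0.0176, 0.3187]
eef_rot: [3.141, 0.0, 1.681]
force: [0.1, -1.2, 0.9]
grip_width: 0.0294
```

{"api": "arm_command", "payload": {
  "plan": [0.6,0,0,0.02,0,0.6,0,0,0.06,0,0.6,0,0,0.12,0,0.6,0,0,0.18,0,0.6,-0.006,-0.02,0.22,0,0.6,-0.022,-0.07,0.22,0,0.6,-0.048,-0.15,0.22,0,0.6,-0.08,-0.25,0.22,0,0.6,-0.112,-0.35,0.22,0,0.6,-0.145,-0.45,0.22,0,0.6,-0.177,-0.55,0.22,0,0.6,-0.209,-0.65,0.22,0,0.6,-0.238,-0.74,0.22,0,0.6,-0.26,-0.81,0.22,0,0.6,-0.27,-0.84,0.22,0,0.6,-0.273,-0.85,0.2,0,0.6,-0.273,-0.85,0.16,0,0.6,-0.273,-0.85,0.11,0,0.6,-0.273,-0.85,0.07,0,0.6,-0.273,-0.85,0.04,0]
}}

```text
time_s: 13.9
ee_pos: [0.4173, -0.3213, 0.3332]
eef_rot: [-3.141, -0.001, 1.682]
force: [0.1, -0.7, -2.3]
grip_width: 0.0295
```

{"api": "arm_command", "payload": {
  "plan": [0.6,0,0,-0.015,0,0.6,0,0,-0.03,0,0.6,0,0,-0.04,0,0.6,0,0,-0.045,0,0.6,0,0,-0.048,0,0.6,0,0,-0.048,0,0.6,0,0,-0.048,0]
}}

```text
time_s: 14.6
ee_pos: [0.4171, -0.3225, 0.3166]
eef_rot: [3.14, 0.001, 1.681]
force: [-0.7, 0.7, 6.4]
grip_width: 0.0296
```

{"api": "arm_command", "payload": {
  "plan": [0.3,0,0,0,0,0.1,0,0,0,0,-0.1,0,0,0,0,-0.3,0,0,0,0,-0.3,0,0,0,0,-0.3,0,0,0,0,-0.3,0,0,0.04,0,-0.3,0,0,0.1,0,-0.3,0,0,0.18,0,-0.3,0,0,0.25,0,-0.3,0,0,0.25,0]
}}

```text
time_s: 15.7
ee_pos: [0.417, -0.3225, 0.4192]
eef_rot: [3.138, 0.005, 1.681]
force: [0.5, 0.3, 0.2]
grip_width: 0.061
```

```bash
python3 - <<'E'
from h import *
snap('scene','s2.png')
o=sensors.get_obs();print(np.round(o['ee_pos'],4),o['force'])
E
```

```text
[ 0.4169 -0.3224  0.4169] [-0.34012388  0.27715262  0.34115187]
```

View pics/s2.png

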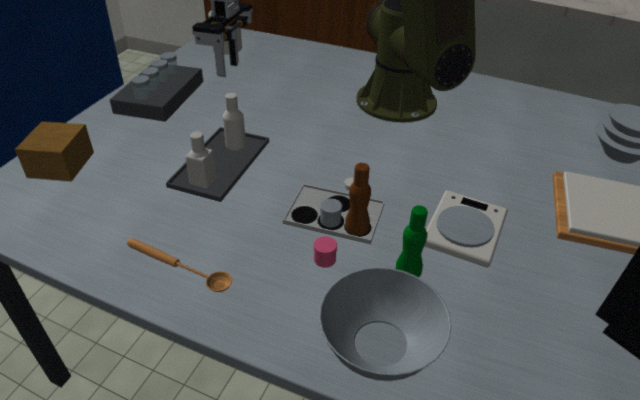

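Both bottles stand on the tray, at (165,200) and (122,235). Next is the brown mill at (200,359).

{"api": "arm_command", "payload": {
  "plan": [-0.3,0.05,0.1,0,0,-0.3,0.1,0.2,0,0,-0.3,0.15,0.3,0,0,-0.3,0.21,0.4,0,0,-0.3,0.26,0.5,0,0,-0.3,0.31,0.6,0,0,-0.3,0.37,0.7,0,0,-0.3,0.42,0.8,0,0,-0.3,0.423,0.85,0,0,-0.3,0.423,0.9,0,0,-0.3,0.423,0.9,0,0,-0.3,0.423,0.9,0,0]
}}

```text
time_s: 16.95
ee_pos: [0.5861, 0.0374, 0.4145]
eef_rot: [-3.14, 0.0, 1.681]
force: [-0.2, 0.0, -0.0]
grip_width: 0.0611
```

{"api": "arm_command", "payload": {
  "plan": [-0.3,0,0.06,0,0,-0.3,0,0.118,0,0,-0.3,0,0.118,0,0,-0.3,0,0.118,-0.05,0,-0.3,0,0.118,-0.1,0,-0.3,0,0.118,-0.15,0,-0.3,0,0.118,-0.19,0,-0.3,0,0.118,-0.205,0,-0.3,0,0.118,-0.205,0,-0.3,0,0.118,-0.205,0]
}}

```text
time_s: 17.95
ee_pos: [0.5863, 0.0842, 0.3343]
eef_rot: [3.141, 0.0, 1.68]
force: [-1.1, 0.0, -0.5]
grip_width: 0.0613
```

{"api": "arm_command", "payload": {
  "plan": [0,0,0,0,0,0.2,0,0,0,0,0.4,0,0,0,0,0.6,0,0,0,0,0.6,0,0,0,0,0.6,0,0,0,0,0.6,0,0,0,0]
}}

```text
time_s: 18.65
ee_pos: [0.5862, 0.0848, 0.3335]
eef_rot: [3.141, 0.0, 1.681]
force: [-0.3, -0.4, -0.2]
grip_width: 0.0293
```

{"api": "arm_command", "payload": {
  "plan": [0.6,0,0,0.02,0,0.6,0,0,0.06,0,0.6,0,0,0.12,0,0.6,0,0,0.2,0,0.6,0,0,0.28,0,0.6,0,0,0.36,0,0.6,-0.004,-0.02,0.41,0,0.6,-0.015,-0.07,0.43,0,0.6,-0.032,-0.15,0.43,0,0.6,-0.053,-0.25,0.43,0,0.6,-0.074,-0.35,0.43,0,0.6,-0.095,-0.45,0.43,0,0.6,-0.116,-0.55,0.43,0,0.6,-0.137,-0.65,0.43,0,0.6,-0.158,-0.75,0.43,0,0.6,-0.179,-0.85,0.43,0,0.6,-0.196,-0.93,0.43,0,0.6,-0.206,-0.98,0.43,0,0.6,-0.21,-1,0.43,0,0.6,-0.21,-1,0.43,0]
}}

```text
time_s: 20.65
ee_pos: [0.502, -0.3156, 0.5054]
eef_rot: [-3.141, -0.0, 1.68]
force: [0.5, -0.5, -2.8]
grip_width: 0.0295
```

{"api": "arm_command", "payload": {
  "plan": [0.6,0,0,-0.03,0,0.6,0,0,-0.09,0,0.6,0,0,-0.16,0,0.6,0,0,-0.23,0,0.6,0,0,-0.3,0,0.6,0,0,-0.35,0,0.6,0,0,-0.39,0,0.6,0,0,-0.415,0,0.6,0,0,-0.425,0,0.6,0,0,-0.432,0,0.6,0,0,-0.436,0,0.6,0,0,-0.438,0,0.6,0,0,-0.438,0,0.6,0,0,-0.438,0]
}}

```text
time_s: 22.05
ee_pos: [0.5023, -0.3152, 0.3315]
eef_rot: [3.14, 0.001, 1.681]
force: [-0.9, 0.8, 5.0]
grip_width: 0.0299
```

{"api": "arm_command", "payload": {
  "plan": [0.3,0,0,0,0,0.1,0,0,0,0,-0.1,0,0,0,0,-0.3,0,0,0,0,-0.3,0,0,0,0,-0.3,0,0,0,0,-0.3,0,0,0.04,0,-0.3,0,0,0.1,0,-0.3,0,0,0.18,0,-0.3,0,0,0.25,0,-0.3,0,0,0.25,0]
}}

```text
time_s: 23.15
ee_pos: [0.5021, -0.3152, 0.4343]
eef_rot: [3.137, 0.004, 1.681]
force: [-0.4, 0.0, 0.2]
grip_width: 0.0613
```

```bash
python3 - <<'E'
from h import *
a=snap('scene','s3.png');b=snap('top','t3.png')
n='tin';ms={}
for c in('scene','top'):
    w=proj(c,[.592,.023,.03])[0]; l=[d for d in vision.silhouettes(n,c) if np.hypot(*(np.array(d['at'])-w))<15]
    if l: ms[c]=l[0]['mask'].astype(np.float32)
print(fit(n,ms,(.592,.023),.006))
z=cv2.resize(b[150:250,260:380],None,fx=6,fy=6,interpolation=cv2.INTER_CUBIC)
for h,r in((.006,.023),(.051,.024)):
    X=proj('top',[[.592+r*np.cos(q),.023+r*np.sin(q),h] for q in np.linspace(0,6.28,60)])
    cv2.polylines(z,[np.round((X[:,::-1]-[260,150]+.5)*6-.5).astype(np.int32)],True,(0,0,255),1)
cv2.imwrite('pics/t3c.png',z)
E
```

```text
{'scene+top': (array([0.592 , 0.0232]), np.float64(0.181)), 'scene': (array([0.5916, 0.0229]), np.float64(0.096)), 'top': (array([0.592 , 0.0228]), np.float64(0.084))}
```

View pics/s3.png

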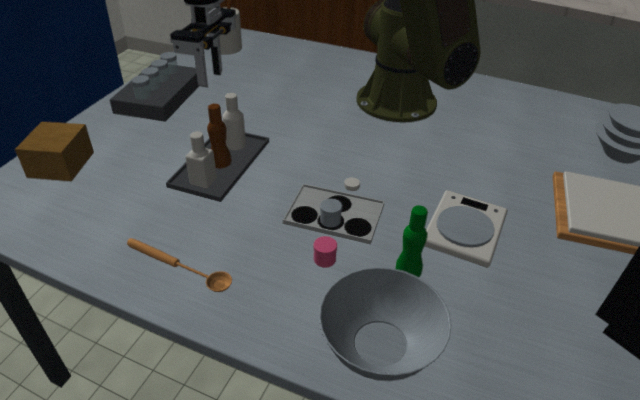

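View pics/t3c.png

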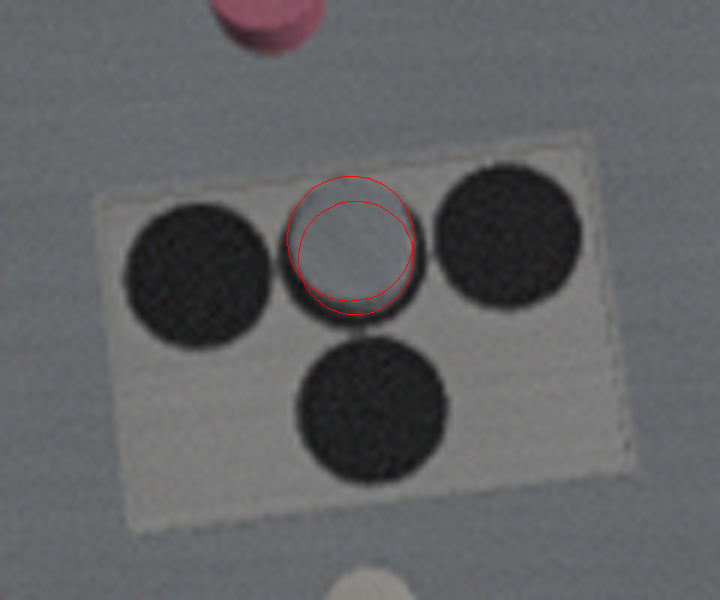

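All three stand together on the tray at (165,200), (140,217) and (120,235), and the steel tin is still on its disc.

{"api": "arm_command", "payload": {
  "plan": [-0.3,0.025,0.1,0,0,-0.3,0.05,0.2,0,0,-0.3,0.08,0.3,0,0,-0.3,0.11,0.4,0,0,-0.5,0.135,0.5,0,0,-0.8,0.16,0.6,0,0,-0.8,0.19,0.7,0,0,-0.8,0.215,0.79,0,0,-0.8,0.225,0.835,0,0,-0.8,0.225,0.8455,-0.04,0,-0.8,0.225,0.8455,-0.12,0,-0.8,0.225,0.8455,-0.2,0,-0.8,0.225,0.8455,-0.28,0,-0.8,0.225,0.8455,-0.36,0,-0.8,0.225,0.8455,-0.43,0,-0.8,0.225,0.8455,-0.48,0,-0.8,0.225,0.8455,-0.51,0,-0.8,0.225,0.8455,-0.5165,0,-0.8,0.225,0.8455,-0.5165,0,-0.8,0.225,0.8455,-0.5165,0]
}}

```text
time_s: 25.35
ee_pos: [0.5924, 0.023, 0.2246]
eef_rot: [3.14, 0.0, 1.681]
force: [-0.0, 0.6, 0.6]
grip_width: 0.0848
```

{"api": "arm_command", "payload": {
  "plan": [-0.5,0,0,0,0,-0.2,0,0,0,0,0,0,0,0,0,0.2,0,0,0,0,0.3,0,0,0,0,0.3,0,0,0,0,0.3,0,0,0,0],
  "newtons": 20
}}

```text
time_s: 26.05
ee_pos: [0.5922, 0.023, 0.2237]
eef_rot: [3.142, -0.0, 1.681]
force: [0.1, 0.8, 1.2]
grip_width: 0.0472
```

{"api": "arm_command", "payload": {
  "plan": [0.3,0,0,0.02,0,0.3,0,0,0.06,0,0.3,0,0,0.12,0,0.3,0,0,0.19,0,0.3,-0.006,0.02,0.25,0,0.3,-0.018,0.06,0.28,0,0.3,-0.036,0.12,0.28,0,0.3,-0.06,0.2,0.28,0,0.3,-0.09,0.3,0.28,0,0.3,-0.12,0.4,0.28,0,0.3,-0.15,0.5,0.28,0,0.3,-0.177,0.59,0.28,0,0.3,-0.198,0.66,0.28,0,0.3,-0.207,0.69,0.26,0,0.3,-0.21,0.699,0.22,0,0.3,-0.21,0.699,0.18,0,0.3,-0.21,0.699,0.14,0,0.3,-0.21,0.699,0.11,0,0.3,-0.21,0.699,0.09,0,0.3,-0.21,0.699,0.09,0]
}}

```text
time_s: 28.05
ee_pos: [0.508, 0.3024, 0.2586]
eef_rot: [-3.14, 0.001, 1.68]
force: [-0.2, 1.2, -0.9]
grip_width: 0.0474
```

```bash
python3 - <<'E'
from h import *
a=snap('scene','s4.png');o=sensors.get_obs();print(o['force'],o['ee_pos'])
cv2.imwrite('pics/s4c.png',cv2.resize(a[150:280,380:540],None,fx=4.5,fy=4.5,interpolation=cv2.INTER_CUBIC))
E
```

```text
[-0.3543603   0.19989235 -1.05867837] [0.50818923 0.30250387 0.25953786]
```

View pics/s4c.png

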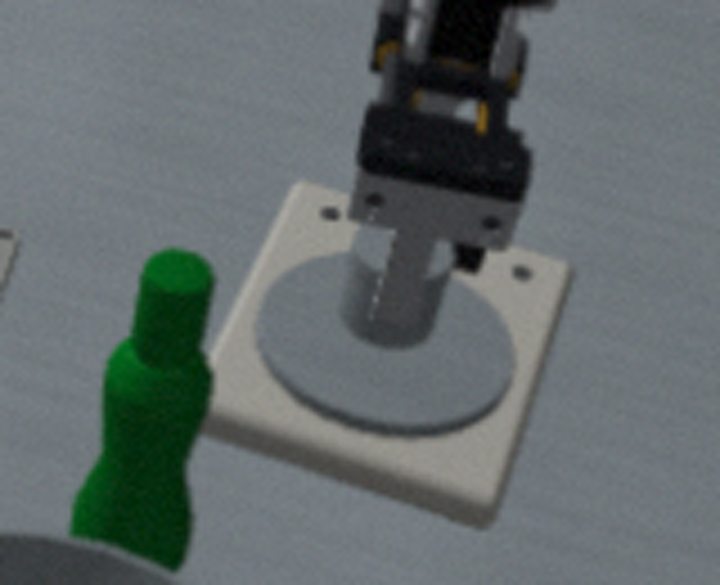

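Held about 10 mm over the plate. I'll lower it slowly.

{"api": "arm_command", "payload": {
  "plan": [0.3,0,0,-0.008,0,0.3,0,0,-0.015,0,0.3,0,0,-0.02,0,0.3,0,0,-0.023,0,0.3,0,0,-0.025,0,0.3,0,0,-0.026,0,0.3,0,0,-0.026,0,0.3,0,0,-0.026,0]
}}

```text
time_s: 28.9
ee_pos: [0.5081, 0.3026, 0.2497]
eef_rot: [3.141, -0.0, 1.681]
force: [-3.4, -3.0, 4.2]
grip_width: 0.0475
```

{"api": "arm_command", "payload": {
  "plan": [-0.1,0,0,0,0,-0.3,0,0,0,0,-0.5,0,0,0,0,-0.8,0,0,0,0,-0.8,0,0,0,0,-0.8,0,0,0,0,-0.8,0,0,0.04,0,-0.8,0,0,0.1,0,-0.8,0,0,0.18,0,-0.8,0,0,0.28,0,-0.8,0,0,0.38,0,-0.8,0,0,0.45,0,-0.8,0,0,0.45,0,-0.8,0,-0.05,0.45,0,-0.8,0,-0.15,0.45,0,-0.8,0,-0.25,0.45,0,-0.8,0,-0.35,0.45,0,-0.5,0,-0.45,0.45,0,-0.3,0,-0.5,0.45,0,-0.3,0,-0.5,0.45,0]
}}

```text
time_s: 30.9
ee_pos: [0.5082, 0.1006, 0.4286]
eef_rot: [-3.141, 0.0, 1.678]
force: [0.5, 0.4, -0.2]
grip_width: 0.0641
```

```bash
python3 - <<'E'
from h import *
a=snap('scene','s5.png');b=snap('top','t5.png')
print(sensors.get_obs()['ee_pos'])
n='tin';ms={}
for c in('scene','top'):
    w=proj(c,[.508,.3025,.05])[0]; l=[d for d in vision.silhouettes(n,c) if np.hypot(*(np.array(d['at'])-w))<20]
    if l: ms[c]=l[0]['mask'].astype(np.float32)
print(fit(n,ms,(.508,.3025),.032))
a=cv2.resize(a[150:280,400:530],(400,400),interpolation=cv2.INTER_CUBIC);b=cv2.resize(b[180:300,145:265],(400,400),interpolation=cv2.INTER_CUBIC)
cv2.imwrite('pics/x5.png',np.hstack([a,b]))
E
```

```text
[0.50816785 0.1027677  0.42874507]
{'': (array([0.508 , 0.3025]), np.float64(0.0))}
```

View pics/x5.png

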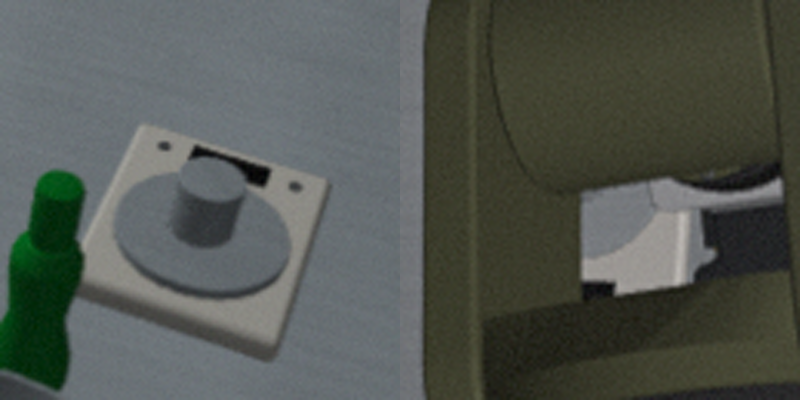

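The tin stands on the plate around (208,467). I'll check it from the top once the arm is out of that view, and meanwhile move over the square bottle on the tray.

{"api": "arm_command", "payload": {
  "plan": [-0.3,0.02,-0.1,0,0,-0.3,0.04,-0.2,0,0,-0.3,0.06,-0.3,0,0,-0.3,0.08,-0.4,0,0,-0.3,0.1,-0.5,0,0,-0.3,0.12,-0.6,0,0,-0.3,0.14,-0.7,0,0,-0.3,0.16,-0.8,0,0,-0.3,0.18,-0.9,0,0,-0.3,0.1975,-0.98,0,0,-0.3,0.1975,-1,0,0,-0.3,0.1975,-1,0,0]
}}

```text
time_s: 32.3
ee_pos: [0.5876, -0.2974, 0.4283]
eef_rot: [-3.141, -0.001, 1.68]
force: [-0.7, 0.0, -0.9]
grip_width: 0.0609
```

```bash
python3 - <<'E'
from h import *
a=snap('scene','s6.png');b=snap('top','t6.png')
print(sensors.get_obs()['ee_pos'])
n='tin';ms={}
for c in('scene','top'):
    w=proj(c,[.508,.3025,.05])[0]; L=vision.silhouettes(n,c); print([(d['at'],d['confidence']) for d in L],w)
    l=[d for d in L if np.hypot(*(np.array(d['at'])-w))<20]
    if l: ms[c]=l[0]['mask'].astype(np.float32)
if ms: print(fit(n,ms,(.508,.3025),.032))
z=cv2.resize(b[180:300,145:265],None,fx=5,fy=5,interpolation=cv2.INTER_CUBIC);z=cv2.convertScaleAbs(z,alpha=1.6)
for h,r in((.032,.062),(.032,.023),(.077,.024)):
    X=proj('top',[[.508+r*np.cos(q),.3025+r*np.sin(q),h] for q in np.linspace(0,6.28,60)])
    cv2.polylines(z,[np.round((X[:,::-1]-[145,180]+.5)*5-.5).astype(np.int32)],True,(0,0,255),1)
cv2.imwrite('pics/t6c.png',z)
E
```

```text
[ 0.58753288 -0.29598873  0.42911193]
[([215.1, 466.8], 0.9), ([251.2, 327.5], 0.59), ([123.3, 234.3], 0.38)] [217.18024489 465.6229022 ]
[([225.6, 192.5], 0.88), ([148.1, 303.6], 0.83)] [230.12105984 195.46807138]
{'scene+top': (array([0.5083, 0.3036]), np.float64(0.154)), 'scene': (array([0.5072, 0.3038]), np.float64(0.072)), 'top': (array([0.508 , 0.3025]), np.float64(0.076))}
```

View pics/t6c.png

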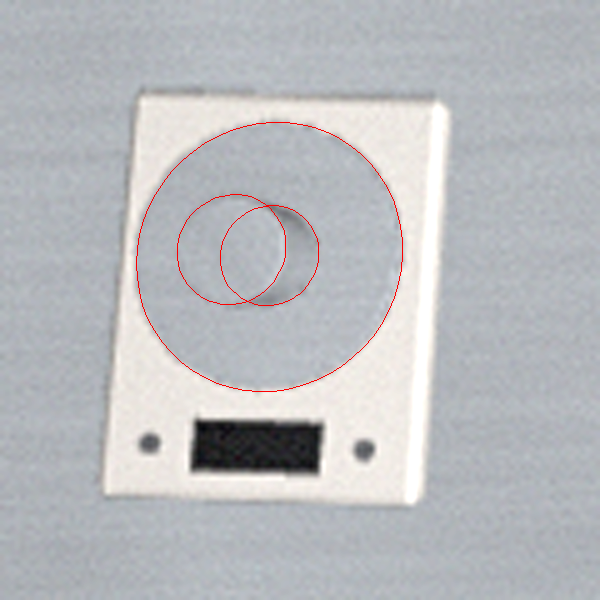

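The tin is centred on the plate to about 1–2 mm. Now I'll return the square bottle.

{"api": "arm_command", "payload": {
  "plan": [-0.3,0,-0.0375,0,0,-0.3,0,-0.0375,0,0,-0.3,0,-0.0375,-0.05,0,-0.3,0,-0.0375,-0.12,0,-0.3,0,-0.0375,-0.19,0,-0.3,0,-0.0375,-0.25,0,-0.3,0,-0.0375,-0.3,0,-0.3,0,-0.0375,-0.3205,0,-0.3,0,-0.0375,-0.3205,0,-0.3,0,-0.0375,-0.3205,0,0,0,-0.0375,-0.3205,0,0.2,0,-0.0375,-0.3205,0,0.4,0,-0.0375,-0.3205,0,0.6,0,-0.0375,-0.3205,0,0.6,0,-0.0375,-0.3205,0,0.6,0,-0.0375,-0.3205,0,0.6,0,-0.0375,-0.3205,0],
  "newtons": 35
}}

```text
time_s: 34.2
ee_pos: [0.5872, -0.3124, 0.3012]
eef_rot: [3.141, 0.0, 1.681]
force: [1.0, -1.1, 1.8]
grip_width: 0.0292
```

{"api": "arm_command", "payload": {
  "plan": [0.6,0,0,0.02,0,0.6,0,0,0.06,0,0.6,0,0,0.12,0,0.6,0,0,0.18,0,0.6,0.001,0.02,0.22,0,0.6,0.003,0.07,0.22,0,0.6,0.006,0.14,0.22,0,0.6,0.01,0.22,0.22,0,0.6,0.013,0.3,0.22,0,0.6,0.017,0.38,0.22,0,0.6,0.02,0.46,0.22,0,0.6,0.024,0.54,0.22,0,0.6,0.027,0.61,0.22,0,0.6,0.03,0.66,0.22,0,0.6,0.031,0.685,0.22,0,0.6,0.031,0.69,0.2,0,0.6,0.031,0.69,0.16,0,0.6,0.031,0.69,0.11,0,0.6,0.031,0.69,0.07,0,0.6,0.031,0.69,0.05,0]
}}

```text
time_s: 36.2
ee_pos: [0.5991, -0.037, 0.3187]
eef_rot: [-3.139, -0.001, 1.68]
force: [-0.0, -0.4, -2.8]
grip_width: 0.0293
```

{"api": "arm_command", "payload": {
  "plan": [0.6,0,0,-0.015,0,0.6,0,0,-0.028,0,0.6,0,0,-0.036,0,0.6,0,0,-0.041,0,0.6,0,0,-0.042,0,0.6,0,0,-0.042,0,0.6,0,0,-0.042,0]
}}

```text
time_s: 36.9
ee_pos: [0.5996, -0.0364, 0.3045]
eef_rot: [3.141, 0.0, 1.681]
force: [0.4, -0.7, -2.8]
grip_width: 0.0295
```

{"api": "arm_command", "payload": {
  "plan": [0.6,0,0,-0.001,0,0.6,0,0,-0.002,0,0.6,0,0,-0.002,0,0.6,0,0,-0.002,0]
}}

```text
time_s: 37.3
ee_pos: [0.5995, -0.0364, 0.3035]
eef_rot: [-3.142, 0.0, 1.681]
force: [0.1, -0.4, -3.2]
grip_width: 0.0296
```

{"api": "arm_command", "payload": {
  "plan": [0.6,0,0,-0.001,0,0.6,0,0,-0.002,0,0.6,0,0,-0.003,0,0.6,0,0,-0.003,0,0.6,0,0,-0.003,0]
}}

```text
time_s: 37.8
ee_pos: [0.5996, -0.0364, 0.3032]
eef_rot: [3.141, 0.0, 1.681]
force: [-1.9, -0.0, 6.1]
grip_width: 0.0296
```

{"api": "arm_command", "payload": {
  "plan": [0.3,0,0,0,0,0.1,0,0,0,0,-0.1,0,0,0,0,-0.3,0,0,0,0,-0.3,0,0,0,0,-0.3,0,0,0,0,-0.3,0,0,0.04,0,-0.3,0,0,0.1,0,-0.3,0,0,0.18,0,-0.3,0,0,0.27,0,-0.3,0,0,0.27,0]
}}

```text
time_s: 38.9
ee_pos: [0.5996, -0.0364, 0.4154]
eef_rot: [3.134, 0.002, 1.681]
force: [-0.5, -0.4, 0.2]
grip_width: 0.0614
```

{"api": "arm_command", "payload": {
  "plan": [-0.3,-0.035,-0.1,0,0,-0.3,-0.07,-0.2,0,0,-0.3,-0.105,-0.3,0,0,-0.3,-0.14,-0.4,0,0,-0.3,-0.175,-0.5,0,0,-0.3,-0.21,-0.6,0,0,-0.3,-0.235,-0.68,0,0,-0.3,-0.2435,-0.697,0,0,-0.3,-0.2435,-0.697,0,0,-0.3,-0.2435,-0.697,-0.05,0,-0.3,-0.2435,-0.697,-0.1,0,-0.3,-0.2435,-0.697,-0.15,0,-0.3,-0.2435,-0.697,-0.19,0,-0.3,-0.2435,-0.697,-0.2,0,-0.3,-0.2435,-0.697,-0.2,0,-0.3,-0.2435,-0.697,-0.2,0]
}}

```text
time_s: 40.5
ee_pos: [0.5025, -0.3147, 0.3312]
eef_rot: [3.141, 0.001, 1.681]
force: [0.9, 0.3, -0.5]
grip_width: 0.0611
```

```bash
python3 - <<'E'
from h import *
a=snap('scene','s7.png')
E
```

```text
(no output)
```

View pics/s7.png

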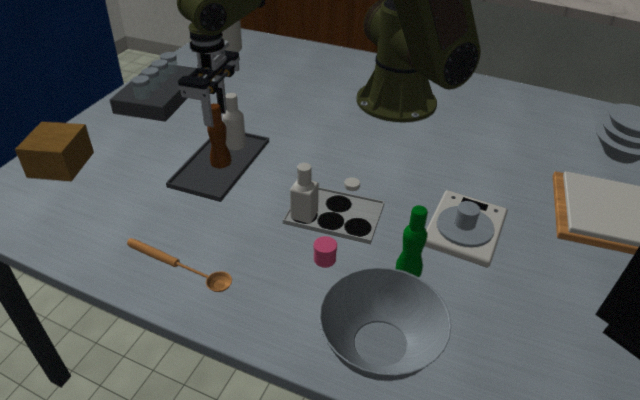

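The square bottle is back on its disc at (195,304). Next is the mill.

{"api": "arm_command", "payload": {
  "plan": [0,0,0,0,0,0.2,0,0,0,0,0.4,0,0,0,0,0.6,0,0,0,0,0.6,0,0,0,0,0.6,0,0,0,0,0.6,0,0,0,0]
}}

```text
time_s: 41.25
ee_pos: [0.5022, -0.3152, 0.3303]
eef_rot: [-3.142, 0.0, 1.681]
force: [0.7, 0.1, 1.3]
grip_width: 0.0294
```

{"api": "arm_command", "payload": {
  "plan": [0.6,0,0,0.02,0,0.6,0,0,0.06,0,0.6,0,0,0.12,0,0.6,0,0,0.2,0,0.6,0,0,0.28,0,0.6,0,0,0.36,0,0.6,0.004,0.02,0.41,0,0.6,0.015,0.07,0.43,0,0.6,0.032,0.15,0.43,0,0.6,0.053,0.25,0.43,0,0.6,0.074,0.35,0.43,0,0.6,0.095,0.45,0.43,0,0.6,0.116,0.55,0.43,0,0.6,0.137,0.65,0.43,0,0.6,0.158,0.75,0.43,0,0.6,0.179,0.85,0.43,0,0.6,0.196,0.93,0.43,0,0.6,0.206,0.98,0.43,0,0.6,0.21,1,0.43,0,0.6,0.21,1,0.43,0]
}}

```text
time_s: 43.25
ee_pos: [0.5861, 0.0852, 0.5022]
eef_rot: [-3.141, 0.0, 1.682]
force: [0.4, -0.6, -1.7]
grip_width: 0.0295
```

{"api": "arm_command", "payload": {
  "plan": [0.6,0,0,-0.03,0,0.6,0,0,-0.09,0,0.6,0,0,-0.16,0,0.6,0,0,-0.23,0,0.6,0,0,-0.3,0,0.6,0,0,-0.35,0,0.6,0,0,-0.39,0,0.6,0,0,-0.41,0,0.6,0,0,-0.418,0,0.6,0,0,-0.422,0,0.6,0,0,-0.424,0,0.6,0,0,-0.424,0,0.6,0,0,-0.424,0]
}}

```text
time_s: 44.55
ee_pos: [0.5862, 0.0848, 0.3331]
eef_rot: [3.141, 0.0, 1.681]
force: [-0.4, 0.1, -2.2]
grip_width: 0.0294
```

{"api": "arm_command", "payload": {
  "plan": [0.6,0,0,-0.001,0,0.6,0,0,-0.002,0,0.6,0,0,-0.003,0,0.6,0,0,-0.003,0,0.6,0,0,-0.003,0]
}}

```text
time_s: 45.05
ee_pos: [0.5862, 0.0848, 0.3322]
eef_rot: [3.141, 0.0, 1.681]
force: [0.0, 0.4, 5.4]
grip_width: 0.0293
```

{"api": "arm_command", "payload": {
  "plan": [0.3,0,0,0,0,0.1,0,0,0,0,-0.1,0,0,0,0,-0.3,0,0,0,0,-0.3,0,0,0,0,-0.3,0,0,0,0,-0.3,0,0,0.04,0,-0.3,0,0,0.1,0,-0.3,0,0,0.18,0,-0.3,0,0,0.25,0,-0.3,0,0,0.25,0]
}}

```text
time_s: 46.15
ee_pos: [0.5861, 0.0848, 0.4355]
eef_rot: [3.135, 0.0, 1.681]
force: [-0.2, -0.2, -0.9]
grip_width: 0.0616
```

{"api": "arm_command", "payload": {
  "plan": [-0.3,-0.042,-0.1,0,0,-0.3,-0.084,-0.2,0,0,-0.3,-0.126,-0.3,0,0,-0.3,-0.168,-0.4,0,0,-0.3,-0.21,-0.5,0,0,-0.3,-0.252,-0.6,0,0,-0.3,-0.294,-0.7,0,0,-0.3,-0.336,-0.8,0,0,-0.3,-0.378,-0.9,0,0,-0.3,-0.415,-0.98,0,0,-0.3,-0.423,-1,0,0,-0.3,-0.423,-1,0,0,-0.3,-0.423,-1,0,0]
}}

```text
time_s: 47.45
ee_pos: [0.4174, -0.3145, 0.4311]
eef_rot: [-3.141, -0.0, 1.681]
force: [0.4, -0.1, 0.9]
grip_width: 0.0609
```

{"api": "arm_command", "payload": {
  "plan": [-0.3,0,-0.018,0,0,-0.3,0,-0.018,-0.05,0,-0.3,0,-0.018,-0.12,0,-0.3,0,-0.018,-0.19,0,-0.3,0,-0.018,-0.25,0,-0.3,0,-0.018,-0.28,0,-0.3,0,-0.018,-0.29,0,-0.3,0,-0.018,-0.29,0,-0.3,0,-0.018,-0.29,0,0,0,-0.018,-0.29,0,0.2,0,-0.018,-0.29,0,0.4,0,-0.018,-0.29,0,0.6,0,-0.018,-0.29,0,0.6,0,-0.018,-0.29,0,0.6,0,-0.018,-0.29,0,0.6,0,-0.018,-0.29,0]
}}

```text
time_s: 49.05
ee_pos: [0.417, -0.3225, 0.3155]
eef_rot: [3.142, 0.0, 1.681]
force: [1.0, -0.3, 0.9]
grip_width: 0.0294
```

{"api": "arm_command", "payload": {
  "plan": [0.6,0,0,0.02,0,0.6,0,0,0.06,0,0.6,0,0,0.12,0,0.6,0,0,0.18,0,0.6,0.006,0.02,0.22,0,0.6,0.022,0.07,0.22,0,0.6,0.048,0.15,0.22,0,0.6,0.08,0.25,0.22,0,0.6,0.112,0.35,0.22,0,0.6,0.145,0.45,0.22,0,0.6,0.177,0.55,0.22,0,0.6,0.209,0.65,0.22,0,0.6,0.238,0.74,0.22,0,0.6,0.26,0.81,0.22,0,0.6,0.27,0.84,0.22,0,0.6,0.273,0.85,0.2,0,0.6,0.273,0.85,0.16,0,0.6,0.273,0.85,0.11,0,0.6,0.273,0.85,0.07,0,0.6,0.273,0.85,0.05,0]
}}

```text
time_s: 51.05
ee_pos: [0.5257, 0.0164, 0.3337]
eef_rot: [-3.139, -0.0, 1.679]
force: [0.3, -0.4, -3.3]
grip_width: 0.0296
```

{"api": "arm_command", "payload": {
  "plan": [0.6,0,0,-0.015,0,0.6,0,0,-0.028,0,0.6,0,0,-0.036,0,0.6,0,0,-0.041,0,0.6,0,0,-0.044,0,0.6,0,0,-0.044,0,0.6,0,0,-0.044,0]
}}

```text
time_s: 51.75
ee_pos: [0.5262, 0.0176, 0.3181]
eef_rot: [3.141, 0.0, 1.681]
force: [0.2, 0.4, -3.0]
grip_width: 0.0297
```

{"api": "arm_command", "payload": {
  "plan": [0.6,0,0,-0.001,0,0.6,0,0,-0.002,0,0.6,0,0,-0.003,0,0.6,0,0,-0.003,0,0.6,0,0,-0.003,0]
}}

```text
time_s: 52.25
ee_pos: [0.5263, 0.0176, 0.3175]
eef_rot: [3.14, 0.0, 1.681]
force: [-1.0, 0.1, 6.5]
grip_width: 0.0293
```

Contact. I'll release, rise, and swing clear for a final check.

{"api": "arm_command", "payload": {
  "plan": [0.3,0,0,0,0,0.1,0,0,0,0,-0.1,0,0,0,0,-0.3,0,0,0,0,-0.3,0,0,0,0,-0.3,0,0,0,0,-0.3,0,0,0.04,0,-0.3,0,0,0.1,0,-0.3,0,0,0.18,0,-0.3,0,0,0.25,0,-0.3,0,0,0.3,0,-0.3,0,0,0.3,0]
}}

```text
time_s: 53.45
ee_pos: [0.5261, 0.0176, 0.4392]
eef_rot: [3.137, 0.001, 1.681]
force: [0.3, 0.5, -0.1]
grip_width: 0.061
```

{"api": "arm_command", "payload": {
  "plan": [-0.3,-0.04,-0.1,0,0,-0.3,-0.08,-0.2,0,0,-0.3,-0.12,-0.3,0,0,-0.3,-0.16,-0.4,0,0,-0.3,-0.2,-0.5,0,0,-0.3,-0.24,-0.6,0,0,-0.3,-0.28,-0.7,0,0,-0.3,-0.3,-0.8,0,0,-0.3,-0.3,-0.9,0,0,-0.3,-0.3,-0.95,0,0,-0.3,-0.3,-0.95,0,0,-0.3,-0.3,-0.95,0,0]
}}

```text
time_s: 54.65
ee_pos: [0.4061, -0.3623, 0.4354]
eef_rot: [-3.141, -0.002, 1.68]
force: [-0.5, 0.1, -0.7]
grip_width: 0.0607
```

```bash
python3 - <<'E'
from h import *
a=snap('scene','s8.png');b=snap('top','t8.png')
g={'round_bottle':(.526,.018,.006),'square_bottle':(.6,-.036,.006),'mill':(.586,.085,.006),'tin':(.508,.303,.032)}
for n,p in g.items():
    ms={}
    for c in('scene','top'):
        w=proj(c,[p[0],p[1],p[2]+.04])[0]
        l=[d for d in vision.silhouettes(n,c) if np.hypot(*(np.array(d['at'])-w))<22]
        if l: ms[c]=l[0]['mask'].astype(np.float32)
    if ms: print(n,fit(n,ms,p[:2],p[2],.1 if n[0]=='s' else None))
print([np.round(back('top',d['at'],0),3) for d in vision.pinpoint('cap','top')])
o0=cv2.imread('pics/top0.png')
cv2.imwrite('pics/cmp.png',np.hstack([cv2.resize(i[140:270,260:390],(400,400),interpolation=cv2.INTER_CUBIC) for i in(o0,b)]))
E
```

```text
round_bottle {'scene+top': (array([0.5257, 0.0175]), np.float64(0.154)), 'scene': (array([0.5251, 0.017 ]), np.float64(0.087)), 'top': (array([0.5257, 0.018 ]), np.float64(0.066))}
square_bottle {'scene+top': (array([ 0.5986, -0.0362,  0.065 ]), np.float64(0.172)), 'scene': (array([ 0.5982, -0.0365,  0.1022]), np.float64(0.075)), 'top': (array([ 0.5989, -0.0363,  0.0126]), np.float64(0.084))}
mill {'scene+top': (array([0.586 , 0.0845]), np.float64(0.154)), 'scene': (array([0.5854, 0.0839]), np.float64(0.068)), 'top': (array([0.5861, 0.0845]), np.float64(0.084))}
tin {'scene+top': (array([0.508 , 0.3034]), np.float64(0.219)), 'scene': (array([0.5081, 0.3038]), np.float64(0.053)), 'top': (array([0.5067, 0.3012]), np.float64(0.163))}
[array([[0.452, 0.026, 0.   ]])]
```

View pics/cmp.png

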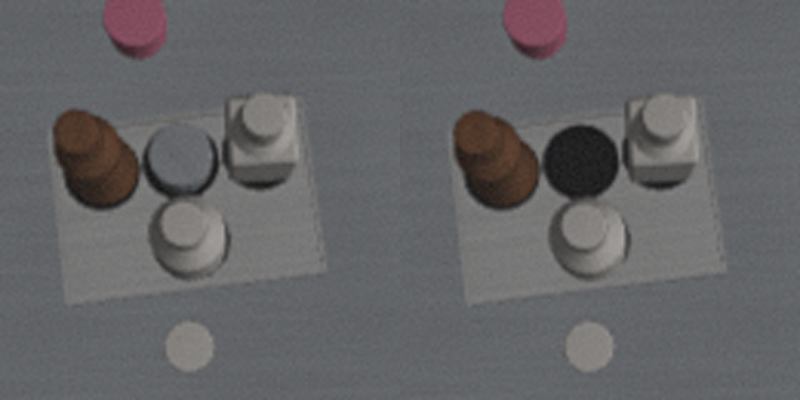

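View pics/s8.png

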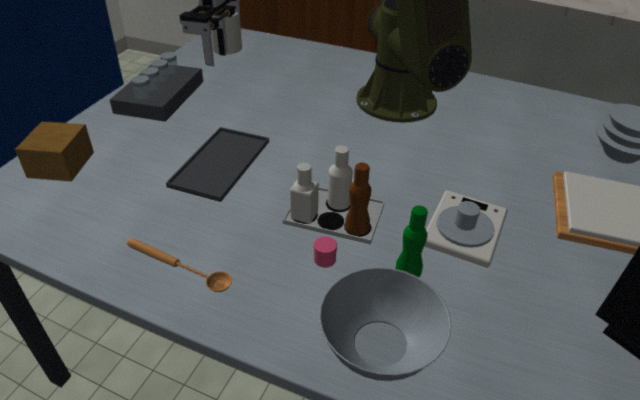

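The before and after pictures match. All three are back within about 1 mm, the tin is on the plate at (215,467), and the cap is unmoved in the picture.

```bash
python3 -c "
from station import job
print(job.hand_in())"
```

```text
the job is handed in; nothing more can be done
None
```

The job is done and handed in at about 55 s of the 133 s allowed. The square bottle, round bottle and brown mill went upright to the grey tray and stood there together. I then put the steel tin on the scale plate and returned all three to their starting spots on the rack.

Final checks:
- **Rack:** fits from both cameras put the bottles and the mill within about 1 mm of their starting positions. The before and after top views look the same.
- **Tin:** it stands within about 1–2 mm of the plate's centre. The two cameras differ by up to 3 mm here; the last top-view fit was poor, but an earlier, better one agreed with the centre.
- **Other things:** the pink tin, green mill and loose cap were not touched. The point network put the cap 7 mm from its first reading, but the top pictures show it unmoved, so I take that as network noise.
- **Forces:** the wrist force readings after each move stayed below 10 N. The gripper was empty and clear of everything at hand-in.

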